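# Clamp the wafer box in its fixture

### The arm

A 6-joint arm with a two-finger parallel gripper is mounted at the origin on the work surface. World frame = base frame: x ahead of the robot, y to its left, z up, the work surface at z = 0. Lengths are in m, angles in rad, forces in N, time in s.
With the tool pointing down it reaches from about 0.25 to 0.725 m from the base axis. Payload 4 kg.
Tool frame: the origin (TCP) lies midway between the tips of the shut fingers; the grasp point (between the pads) lies 19 mm behind it; z points along the fingers, y is the direction in which the jaws open and shut (so a half turn about z gives the same grasp; the last joint's range is limited). The gripper opens to 85 mm and grips with 20 to 120 N. Pads are 22 mm wide; open, the fingers measure 114 mm over their backs; the gripper's body (76 mm by 85 mm) begins 54 mm behind the grasp point. The pads swing forward as they close: fully open they stand 13 mm farther back than shut.
Start: joints at [1.245, 0.241, 0.005, 1.335, 0, 1.571], TCP at [0.16, 0.474, 0.231] pointing down, gripper open.
Joint ranges: [-2.72, 2.72], [-1.05, 1.87], [-1.09, 1.28], [-1.99, 2.15], [-1.42, 1.44], [-3.14, 3.14]. Speed limits (rad/s): [2.79, 2.79, 3.14, 3.14, 3.14, 3.14].

### API

Orientations are given as a unit quaternion [x, y, z, w].
In Python, from workcell import get_obs, camera, camera_model, job_done, masks_of gives the robot as it stands.
- The arm moves only by the tool jog_arm, never from a script. Its argument "deltas" is a list that holds one entry, the list of rows, each a list of 7 numbers: the shift along the tool's x, y, z in mm, then the turn, a rotation vector about the tool's x, y, z in degrees, then the finger opening in mm, from 0 to 85.4. A call has 1 to 5 rows; each row shifts and turns the pose as measured when the row begins, along the tool's axes as they then stand; what a row does not reach is not made up. A row lasts 1/10 s, in which the tool goes at most 50 mm and 8.59 degrees, less where a joint would pass 70% of its speed; a pose out of reach is approached as far as the arm can. A call with a gripper value outside its range is refused whole. The fingers move at their own pace and stop on an object; the grip force is fixed at half the most. Time passes only in rows, so rows that do not move let the fingers close. It gives the time, the measured TCP pose, the force and the opening at its end, in the units of the state.
- get_obs(): the state, without advancing time (a new reading comes with each control period).
- camera(name): name is "side" or "top" or "wrist"; returns the picture (420x560x3 uint8, red, green, blue); there is no depth.
- camera_model(name): a dict with "fovy" (degrees; the focal length in pixels is half the picture's height over the tangent of half this angle, whatever the lens; pixels are square), "cx", "cy" (the principal point, pixels), "pose" (4x4, takes a point from camera to world coordinates); the wrist camera has in their place "T_tool_cam" (4x4, takes a point from camera to tool coordinates, whose origin is the TCP and whose axes are the flange's). Camera axes: x right, y down, z forward; pixel columns grow to the right and rows downward; lengths in m; the calibration is good to about 2 mm. The wrist camera is an equidistant fisheye: a pixel r from the principal point sees the ray r / f radians off the axis. A picture is of the moment at which its call begins: read the wrist's pose just before it. camera_model takes no time and is no camera call.
- job_done(): hands the job in, once; it reports no verdict.
Trained networks look in the newest picture that a camera, given by its name, has taken for a name from the list of things; names that differ only in an ending like _2 or _b are one class to them, and where a whole thing is asked for, a point or a joint stands for the part that bears it (a point fixed in the world has none). Each returns a list of dicts, best first, with "conf" (0 to 1); they miss things now and then, are a little off and sometimes report something else, mostly with a low value. They report only what shows in the picture. A call takes as long as a camera call. They do not tell look-alikes from the thing itself.
- masks_of(target, camera): "pixels" (420x560 bool, what is visible of it) and "at" ([column, row] in pixels, amid what is visible of it).
The state is a dict: "clock": time; "joint_pos": joint angles; "joint_vel": joint speeds; "tau": joint torques, N m; "eef_pos": TCP position; "tool_rot": TCP orientation; "ft_force": force on the tool from outside, world axes, zero at the start; "ft_torque": the same for the moment, N m; "grip_width": finger opening in m.
Only numpy, scipy, OpenCV 4.12 (cv2) and the standard library are available. Lean on these libraries where they do the work, as an engineer would, in place of code of your own. Each camera call takes 0.05 s, during which the arm holds its last target. There are 200 camera calls.

### The job

Lock the blue wafer box down in its clamping fixture: with a finger, push the steel clamp strap round over the lid until it reaches its stop under the cam, and only then push the red cam lever all the way down. Nothing is to be picked up: the wafer box stays seated in its nest, the other things on the bench stay where they are, and the hand ends clear of everything.

Things in the scene. Friction and masses are not known exactly. Their poses are not given: they have to be found in the camera images.
- fixture: Fixed aluminium base plate, 150 (its x) x 270 (its y) x 10 mm thick, bolted to the bench. Origin: centre of the plate's underside, on the bench; z up. The strap's pivot post (22 mm diameter) stands at local (0, +90) mm; the grey catch post (18 x 30 mm, 156 mm high) stands at local (+26, -100) mm; the wafer box sits between them, centred on the origin, in black corner guides 28 mm high.
- strap (a joint): Angle of the clamp strap about its vertical pivot, rad. 0 = on its stop, lying across the lid along the fixture's -y with its yellow tip under the cam; it grows as the strap swings open, clockwise seen from above: at pi/2 it points along the fixture's -x. Range 0 to 1.75. It starts open, turns stiffly (about 0.15 N m) and stays where it is left.
- strap_pivot (a point): Point on the strap's vertical pivot axis at half the strap's thickness (124 mm above the bench).
- strap_mid (a point): Point on the strap's centre line 90 mm from the pivot axis, at half its thickness (124 mm above the bench). The strap is a steel bar 22 mm wide, 12 mm thick (underside 118 mm, top 130 mm above the bench), reaching 200 mm from the pivot, its last 30 mm yellow. Under this point hangs a round rubber pad, 20 mm diameter, whose foot is 103 mm above the bench, 3 mm above the lid. A nut of 18 mm diameter stands 7 mm above the strap at the pivot only.
- lever (a joint): Angle of the red cam lever about its level axis (along the fixture's x), rad. 0 = upright; it grows as the lever is pushed over outward, towards the fixture's -y, and down; 1.5 = fully down on its stop, nearly level. It starts within 0.2 of upright, turns stiffly (about 0.35 N m) and stays where it is left.
- lever_pivot (a point): Centre of the cam on the lever's pivot axis, at fixture local (0, -100) mm, 143 mm above the bench. The cam has a radius of 11 mm.
- lever_grip (a point): Point on the lever's centre line 70 mm from its pivot axis, in the red grip. The lever reaches 90 mm from the axis; the red grip covers 35 to 90 mm from the axis, is 20 mm wide (fixture's x) and 12 mm thick.
- wafer_box_lid (a point): Centre of the top of the blue wafer box's lid. The box is loose (about 0.5 kg), 110 (fixture's x) x 100 (fixture's y) x 90 mm high, standing on the plate, lid top 100 mm above the bench, with 2 mm of play in the guides.
- jar_center (a point): Bystander, loose: centre of an amber jar with black cap, 40 mm diameter, 75 mm high, on the bench.
- shipper_center (a point): Bystander, loose: centre of a black round single-wafer case, 74 mm diameter, 25 mm high, on the bench.
- yellow_bin_center (a point): Bystander, loose: centre of a small open yellow bin, 75 x 55 x 45 mm high, on the bench.
- screwdriver_grip (a point): Bystander, loose: middle of the orange handle of a screwdriver 160 mm long, lying on the bench.
Mind the look-alikes: they are no part of the job. Of the things that look like the part that bears wafer_box_lid, the middle-sized one is meant.

How it is judged:
On the way, in this order (a step that is already met when the one before it is completed fails the run):
1. the strap lies over the lid at its stop (value of joint strap below 0.1 rad), for 0.2 s.
2. then the cam lever is pushed all the way down (value of joint lever above 1.35 rad), for 0.2 s.
At the end, for the whole second after the job is handed in: Strap within 0.10 rad of its stop over the lid, lever down (over 1.35 of 1.5 rad), wafer box upright and seated in its nest (within 8 mm of centre, lid no more than 4 mm raised), bystanders within 25 mm of where they stood (value of joint strap below 0.1 rad and value of joint lever above 1.35 rad and horizontal distance between wafer_box_lid and fixture below 0.008 m and height (world z) of wafer_box_lid below 0.104 m and angle between wafer_box_lid's own z axis and vertical below 0.05 rad and not (distance of any of jar_center, shipper_center, yellow_bin_center, screwdriver_grip from where it was at the start of the episode above 0.025 m)); the robot touches nothing.
It fails at once if the lever is pushed down before the strap is over the lid (value of joint lever above 0.6 rad and value of joint strap above 0.15 rad).
It fails at once if the wafer box is lifted or knocked out of its nest (distance of wafer_box_lid from where it was at the start of the episode above 0.015 m or height (world z) of wafer_box_lid above 0.11 m).
It fails at once if a bystander is picked up, knocked over or shifted by more than 25 mm (distance of any of jar_center, shipper_center, yellow_bin_center, screwdriver_grip from where it was at the start of the episode above 0.025 m).
It also fails if it takes over 48 s, if anything falls off the work surface, if the arm or the gripper's body presses on something with over 40 N, if the wrist force passes 120 N, or if a joint passes its speed limit or range.

## Working session

There is one attempt and no reset: what is moved stays moved. The work goes in short steps, Python scripts to look and compute and a tool call to move; the robot and the scene stay as the last step left them, time stands still between calls to the robot, and variables do not carry over. Pictures are saved under pics/ and viewed, about 8 in all and at most 12, crops included, and the job is handed in when it is done.

Besides the shell and the picture viewer there is one more tool, called after "Emit:" as name([rows], argument=value, ...), one row to a line, values as JSON. jog_arm: Moves the arm, as the interface text tells. Its arguments: {"type":"object","properties":{"deltas":{"type":"array"}},"required":["deltas"]}

```bash
mkdir -p pics; ls
python3 - <<'E'
from workcell import *
import cv2
o=get_obs();print(o)
for n in("top","side"):
    im=camera(n);cv2.imwrite(f"pics/{n}0.png",im[:,:,::-1]);m=camera_model(n);print(n,m)
    for t in["wafer_box_lid","strap_mid","lever_grip","fixture"]:
        for r in masks_of(t,n):print(t,r['at'],round(r['conf'],2),r['pixels'].sum())
E
```

```text
pics
{'clock': 0.0, 'joint_pos': array([ 1.24499144e+00,  2.41417933e-01,  3.70778020e-03,  1.33521783e+00,
       -1.58180877e-05,  1.57080486e+00]), 'joint_vel': array([ 1.25648381e-03,  1.24180632e-04, -2.17035601e-04, -1.37775886e-03,
       -1.44216583e-03, -4.08032873e-05]), 'tau': array([-1.08298129e-03, -3.72322547e+01,  2.52404666e+01,  1.69436488e-02,
       -1.40981783e-04,  6.34673071e-06]), 'eef_pos': array([0.15983294, 0.47308148, 0.23040423]), 'tool_rot': array([ 1.62187013e-01,  9.86759462e-01, -1.05299918e-03, -1.65050025e-04]), 'ft_force': array([-0.3785913 ,  0.02257912,  0.10446414]), 'ft_torque': array([-0.01407717, -0.02366386,  0.01837402]), 'grip_width': 0.08573933685561802}
top {'fovy': 43.18380570856304, 'cx': 281.40928873840204, 'cy': 205.11157582272835, 'pose': array([[-0.00448328, -0.99770956,  0.06749473,  0.54015077],
       [-0.99998681,  0.00430391, -0.00280262, -0.00826781],
       [ 0.00250571, -0.06750641, -0.99771569,  1.46397281],
       [ 0.        ,  0.        ,  0.        ,  1.        ]])}
wafer_box_lid [248.9, 224.1] 0.69 1688
wafer_box_lid [217.1, 129.1] 0.6 3219
wafer_box_lid [228.6, 301.8] 0.59 728
strap_mid [217.2, 260.5] 0.97 784
lever_grip [286.9, 229.1] 0.44 71
lever_grip [403.9, 199.0] 0.34 687
fixture [225.8, 230.5] 0.91 4179
fixture [291.5, 231.1] 0.72 69
side {'fovy': 49.6669685232051, 'cx': 278.78586148740544, 'cy': 211.80601862743413, 'pose': array([[ 0.997431  , -0.0305619 ,  0.06478718,  0.53395706],
       [-0.06983074, -0.61647799,  0.78426944, -0.82814523],
       [ 0.0159711 , -0.78677879, -0.61702841,  0.80996561],
       [ 0.        ,  0.        ,  0.        ,  1.        ]])}
wafer_box_lid [264.6, 230.5] 0.79 1590
wafer_box_lid [356.0, 205.2] 0.78 3348
wafer_box_lid [190.4, 222.2] 0.65 1287
wafer_box_lid [264.9, 378.3] 0.51 686
strap_mid [236.4, 191.1] 0.94 763
lever_grip [263.9, 207.2] 0.86 243
fixture [265.6, 249.4] 0.67 3494
```

Run:
```python
import cv2
a=cv2.imread("pics/top0.png")[90:340,140:440];b=cv2.imread("pics/side0.png")[100:400,130:430]
cv2.imwrite("pics/t1.png",cv2.resize(a,None,fx=2.4,fy=2.4,interpolation=2))
cv2.imwrite("pics/s1.png",cv2.resize(b,None,fx=2,fy=2,interpolation=2))
```

```text
(no output)
```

View pics/t1.png

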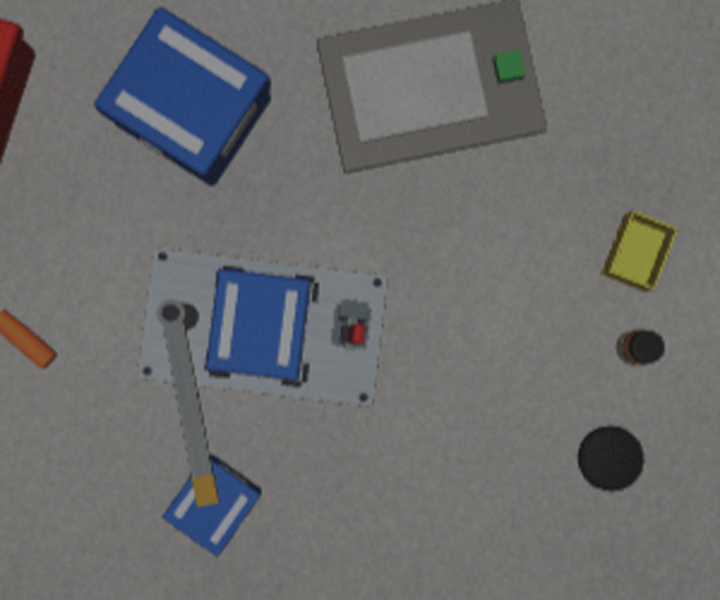

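View pics/s1.png

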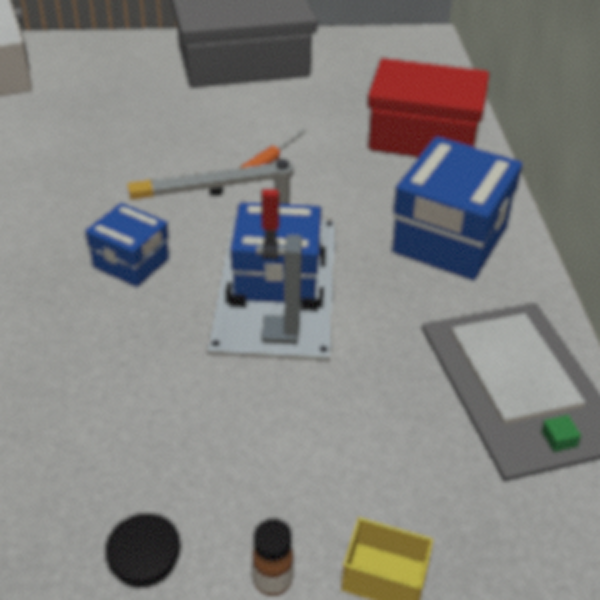

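The top view shows the fixture amid the picture, with bolts at crop pixels (162,257), (377,283), (363,397) and (147,371). The nut is at (171,313) and the strap tip at (206,490), over the smallest look-alike box. The red lever is at (357,333), and the middle-sized box sits in the nest.

```bash
cat > h.py <<'E'
import numpy as np,cv2
from workcell import *
def px2w(n,p,z):
    m=camera_model(n);f=210/np.tan(np.radians(m['fovy']/2));T=m['pose']
    d=T[:3,:3]@np.array([(p[0]-m['cx'])/f,(p[1]-m['cy'])/f,1]);o=T[:3,3]
    return o+d*(z-o[2])/d[2]
def w2px(n,P):
    m=camera_model(n);f=210/np.tan(np.radians(m['fovy']/2));T=m['pose']
    c=T[:3,:3].T@(np.array(P)-T[:3,3]);return np.array([m['cx'],m['cy']])+f*c[:2]/c[2]
E
python3 - <<'E'
from h import *
t=lambda u,v:(u/2.4+140-.3,v/2.4+90-.3); s=lambda u,v:(u/2+130-.25,v/2+100-.25)
B=[px2w("top",t(*p),.01) for p in[(162,257),(377,283),(363,397),(147,371)]]
for b in B:print(b.round(4))
c=np.mean(B,0);y=(B[0]+B[3]-B[1]-B[2])[:2];th=np.arctan2(-y[0],y[1]);print("c",c,"th",th)
x=(B[0]+B[1]-B[2]-B[3])[:2];print("th from x",np.arctan2(x[1],x[0]),"sizes",np.linalg.norm(x)/2,np.linalg.norm(y)/2)
R=np.array([[np.cos(th),-np.sin(th)],[np.sin(th),np.cos(th)]])
loc=lambda P:R.T@(P[:2]-c[:2])
n=px2w("top",t(171,312),.137);tip=px2w("top",t(206,490),.13)
print("nut",n,loc(n),"tip",tip,loc(tip));
d=loc(tip)-loc(n);print("strap angle",np.arctan2(-d[0],-d[1]),np.linalg.norm(d))
for nm,P in dict(pp=(0,90),lp=(0,-100)).items():
  print(nm,c[:2]+R@P)
# lid corners top
L=[px2w("top",t(*p),.1) for p in[(220,268),(310,276),(300,380),(207,373)]];print("lid",np.mean(L,0),loc(np.mean(L,0)))
for cname in("top",):
  print("lever red top", [ (a,w2px(cname,np.r_[c[:2]+R@[0,-100-90*np.sin(a)],.143+.09*np.cos(a)])) for a in(-.2,0,.2)], t(357,333))
print("lever side",[(a,w2px("side",np.r_[c[:2]+R@[0,-100-90*np.sin(a)],.143+.09*np.cos(a)])) for a in(-.2,0,.2)],s(270,192))
# side check
for P,o in(((0,90,.137),s(283,163)),((0,0,.1),s(277,228))):print(w2px("side",np.r_[c[:2]+R@P[:2],P[2]]),o)
# small box height: base corner side vs top
print("small box top z?",[ (z,px2w("top",t(212,512),z)[:2],px2w("side",s(128,226),z)[:2]) for z in(.05,.06,.07,.08)])
for z in(0.,):print(px2w("side",s(135,283),z))
E
```

```text
[0.6623 0.1915 0.01  ]
[ 0.6314 -0.0545  0.01  ]
[ 0.5016 -0.0378  0.01  ]
[0.5322 0.2079 0.01  ]
c [0.58189812 0.07677723 0.01      ] th -0.1244000134198753
th from x -0.1269564467706247 sizes 0.13102513516363046 0.24777994255964564
nut [0.59411035 0.16438925 0.137     ] [0.00124701 0.08845026] tip [0.40940993 0.12815914 0.13      ] [-0.17753069  0.02958261]
strap angle 1.2526995567414811 0.18822025959468602
pp [11.74904464 89.38128349]
lp [-11.82604245 -99.15045195]
lid [0.5822354  0.07468017 0.1       ] [ 0.00059487 -0.00203901]
lever red top [(-0.2, array([56173.60966187,  6970.02125248])), (0, array([78679.48023671,  9684.86613903])), (0.2, array([108550.60617107,  13288.25253784]))] (288.45, 228.45)
lever side [(-0.2, array([ 310.92875101, -148.67781742])), (0, array([ 310.80021445, -147.71407525])), (0.2, array([ 310.712184 , -147.0687821]))] (264.75, 195.75)
[ 309.56493134 -138.04932848] (271.25, 181.25)
[268.25329043 211.51263801] (268.25, 213.75)
small box top z? [(0.05, array([0.37757842, 0.12968658]), array([0.38458518, 0.14503932])), (0.06, array([0.37872818, 0.12871093]), array([0.38655069, 0.13223369])), (0.07, array([0.37987794, 0.12773528]), array([0.3885162 , 0.11942805])), (0.08, array([0.38102769, 0.12675963]), array([0.3904817 , 0.10662241]))]
[0.39342297 0.08547949 0.        ]
```

Emit:
jog_arm([
  [[0,0,0,0,0,-6,0],[0,0,0,0,0,-5.7,0],[0,0,0,0,0,0,0],[0,0,0,0,0,0,0]],
])

```text
clock: 0.9
eef_pos: [0.16, 0.4737, 0.2314]
tool_rot: [0.058, 0.998, 0.0, 0.0]
ft_force: [0.1, -0.5, -0.3]
grip_width: 0.0283
```

```bash
cat >> h.py <<'E'
from scipy.spatial.transform import Rotation as Ro
C=np.array([.582,.0765]);TH=-.1255
RF=Ro.from_euler('z',TH).as_matrix()
def f2w(P):return np.r_[C,0]+RF@np.array(P)
def st(*targets):
    o=get_obs();p=o['eef_pos'];M=Ro.from_quat(o['tool_rot']).as_matrix()
    l=RF.T@(p-np.r_[C,0]);print("t",o['clock'],"loc mm",(l*1e3).round(1),"F",(RF.T@o['ft_force']).round(1),"w",round(o['grip_width'],3),"j",o['joint_pos'].round(2))
    E=Ro.from_matrix(np.diag([-1,1,-1.])@(RF.T@M).T).as_rotvec(degrees=True)
    print("axes err deg",Ro.from_matrix(M.T@RF@np.diag([-1,1,-1.])).as_rotvec(degrees=True).round(1))
    for t in targets:print(t,"tool delta",(M.T@(f2w(np.array(t)/1e3)-p)*1e3).round(1))
E
python3 - <<'E'
from h import *
st((-113,114,231),(-113,114,112))
for n in("top","side"):
  print(n,[w2px(n,f2w((0,-.1-.09*np.sin(a),.143+.09*np.cos(a)))).round(1) for a in(-.2,0,.2)],w2px(n,f2w((0,.09,.137))),w2px(n,f2w((0,0,.1))))
E
```

```text
t 0.9 loc mm [-468.4  341.2  231.4] F [ 0.1 -0.5 -0.3] w 0.028 j [1.24 0.24 0.   1.34 0.   1.36]
axes err deg [0.  0.  0.5]
(-113, 114, 231) tool delta [-3.534e+02 -2.304e+02  3.000e-01]
(-113, 114, 112) tool delta [-353.4 -230.4  119.3]
top [array([278.6, 227.4]), array([286.3, 228.3]), array([293.9, 229.3])] [210.38732514 220.04017771] [247.01709285 224.83822473]
side [array([265.7, 187.8]), array([265. , 191.8]), array([264.4, 197.3])] [270.83553457 179.59572229] [268.29906902 211.57875597]
```

Emit:
jog_arm([
  [[-35,-23,0,0,0,0,0],[-35,-23,0,0,0,0,0],[-35,-23,0,0,0,0,0],[-35,-23,0,0,0,0,0],[-35,-23,0,0,0,0,0]],
])

```text
clock: 1.4
eef_pos: [0.3218, 0.3393, 0.2311]
tool_rot: [0.056, 0.998, 0.002, 0.0]
ft_force: [0.1, 0.6, -0.6]
grip_width: 0.0001
```

Emit:
jog_arm([
  [[-35,-23,0,0,0,0,0],[-35,-23,0,0,0,0,0],[-35,-23,0,0,0,0,0],[-20,-13,0,0,0,0,0],[0,0,0,0,0,0,0]],
])

```text
clock: 1.9
eef_pos: [0.4444, 0.2355, 0.2314]
tool_rot: [0.065, 0.998, 0.002, 0.002]
ft_force: [-1.3, 0.2, -0.7]
grip_width: -0.0001
```

Run:
```python
from h import *
st((-113,114,231),(-113,114,112))
```

```text
t 1.9 loc mm [-156.5  140.6  231.4] F [-1.3  0.  -0.7] w -0.0 j [0.49 0.24 0.01 1.33 0.   0.62]
axes err deg [ 0.2  0.2 -0.2]
(-113, 114, 231) tool delta [-43.6 -26.4   0.5]
(-113, 114, 112) tool delta [-43.2 -26.9 119.5]
```

Emit:
jog_arm([
  [[-22,-13,0,0,0,0,0],[-22,-13,0,0,0,0,0],[0,0,0,0,0,0,0],[0,0,30,0,0,0,0],[0,0,30,0,0,0,0]],
])

```text
clock: 2.4
eef_pos: [0.4875, 0.2067, 0.1747]
tool_rot: [0.068, 0.998, 0.005, 0.005]
ft_force: [0.1, -0.2, -0.6]
grip_width: 0.0002
```

Emit:
jog_arm([
  [[0,0,30,0,0,0,0],[0,0,25,0,0,0,0],[0,0,0,0,0,0,0]],
])

```text
clock: 2.7
eef_pos: [0.4824, 0.2093, 0.1148]
tool_rot: [0.067, 0.998, 0.005, 0.002]
ft_force: [0.0, -0.0, 0.2]
grip_width: -0.0002
```

Run:
```python
from h import *
st((-104,85,112),(-113,114,112))
a=camera("top")[190:310,170:320];b=camera("side")[150:270,170:320]
im=np.vstack([cv2.resize(x[:,:,::-1],None,fx=2.5,fy=2.5,interpolation=2) for x in(a,b)])
cv2.imwrite("pics/c1.png",im)
```

```text
t 2.7 loc mm [-115.4  119.3  114.8] F [ 0.  -0.   0.2] w -0.0 j [ 0.41  0.37 -0.14  1.06  0.01  0.54]
axes err deg [ 0.6  0.2 -0.5]
(-104, 85, 112) tool delta [-11.7 -34.2   2.5]
(-113, 114, 112) tool delta [-2.5 -5.3  2.7]
```

View pics/c1.png

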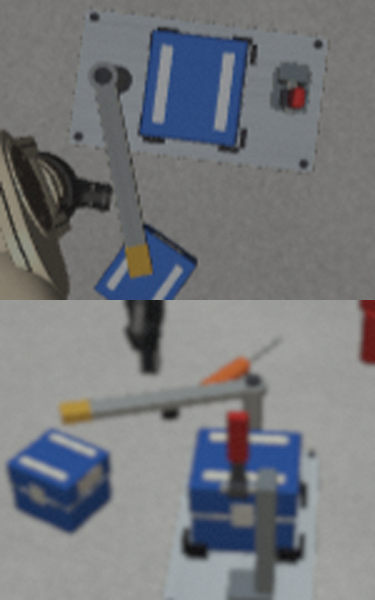

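The finger stands on the open side of the strap (top view about (105,195), strap edge about (113,195)), at strap height. Next I sweep the strap round.

Emit:
jog_arm([
  [[-4,-11,1,0,0,0,0],[-4,-11,1,0,0,0,0],[-4,-11,0,0,0,0,0],[-3,-11,0,0,0,0,0],[-3,-11,0,0,0,0,0]],
])

```text
clock: 3.3
eef_pos: [0.4996, 0.1526, 0.1218]
tool_rot: [0.066, 0.998, 0.01, 0.009]
ft_force: [0.8, 2.2, -0.8]
grip_width: -0.0001
```

Run:
```python
from h import *
st((-96.5,50.7,113),(-79.8,23.5,113))
```

```text
t 3.3 loc mm [-91.3  65.1 121.8] F [ 0.6  2.3 -0.8] w -0.0 j [ 0.29  0.34 -0.16  1.05  0.01  0.42]
axes err deg [ 1.2  1.  -0.4]
(-96.5, 50.7, 113) tool delta [  5.2 -14.7   8.4]
(-79.8, 23.5, 113) tool delta [-11.6 -41.7   8.1]
```

Emit:
jog_arm([
  [[0,-8,5,1,1,0,0],[0,-9,5,0,0,0,0],[-3,-10,2,0,0,0,0],[-5,-10,2,0,0,0,0],[-6,-10,1,0,0,0,0]],
])

```text
clock: 3.8
eef_pos: [0.5079, 0.0999, 0.1059]
tool_rot: [0.066, 0.998, 0.002, -0.0]
ft_force: [-0.9, 1.9, -1.2]
grip_width: -0.0001
```

Run:
```python
from h import *
st((-79.8,23.5,113),(-54,2,113))
```

```text
t 3.8 loc mm [-76.4  13.9 105.9] F [-1.1  1.8 -1.2] w -0.0 j [ 0.19  0.36 -0.17  1.04  0.    0.32]
axes err deg [ 0.2 -0.1 -0.4]
(-79.8, 23.5, 113) tool delta [ 3.4  9.6 -7.1]
(-54, 2, 113) tool delta [-22.5 -11.7  -7.1]
```

Emit:
jog_arm([
  [[0,0,-7,0,0,0,0],[-6,-3,-2,0,0,0,0],[-8,-4,0,0,0,0,0],[0,0,0,0,0,0,0]],
])

```text
clock: 4.2
eef_pos: [0.5209, 0.0873, 0.1144]
tool_rot: [0.068, 0.998, -0.0, -0.002]
ft_force: [0.3, 0.7, -0.4]
grip_width: -0.0002
```

Run:
```python
from h import *
st((-54,2,113),(-22,-10,113))
```

```text
t 4.2 loc mm [-61.9   3.1 114.4] F [ 0.2  0.7 -0.4] w -0.0 j [ 0.17  0.38 -0.12  1.08  0.    0.3 ]
axes err deg [-0.  -0.3 -0.6]
(-54, 2, 113) tool delta [-8.  -1.   1.3]
(-22, -10, 113) tool delta [-40.1 -12.6   1.2]
```

Emit:
jog_arm([
  [[-8,-2,0,0,0,0,0],[-8,-3,0,0,0,0,0],[-8,-3,0,0,0,0,0],[0,0,0,0,0,0,0]],
])

```text
clock: 4.6
eef_pos: [0.5458, 0.0755, 0.1143]
tool_rot: [0.067, 0.998, -0.0, -0.002]
ft_force: [-0.4, -0.6, -0.1]
grip_width: -0.0002
```

Run:
```python
from h import *
st((-22,-10,113))
```

```text
t 4.6 loc mm [-35.8  -5.5 114.3] F [-0.3 -0.6 -0.1] w -0.0 j [ 0.14  0.42 -0.06  1.1   0.    0.27]
axes err deg [-0.  -0.3 -0.5]
(-22, -10, 113) tool delta [-13.9  -4.4   1.2]
```

Emit:
jog_arm([
  [[-6,-2,0,0,0,0,0],[-5,-2,0,0,0,0,0],[-3,0,0,0,0,0,0]],
])

```text
clock: 4.9
eef_pos: [0.5583, 0.0699, 0.1139]
tool_rot: [0.067, 0.998, 0.0, -0.004]
ft_force: [-10.4, 0.4, 6.2]
grip_width: 0.0
```

Emit:
jog_arm([
  [[-3,0,0,0,0,0,0],[-2,0,0,0,0,0,0]],
])

```text
clock: 5.1
eef_pos: [0.5581, 0.0699, 0.1138]
tool_rot: [0.066, 0.998, 0.001, -0.01]
ft_force: [-5.2, 0.7, 4.6]
grip_width: 0.0005
```

Run:
```python
from h import *
st((-22,-10,113))
```

```text
t 5.1 loc mm [-22.9  -9.5 113.8] F [-5.2  0.   4.6] w 0.0 j [ 0.12  0.45 -0.01  1.13  0.01  0.25]
axes err deg [ 0.  -1.2 -0.4]
(-22, -10, 113) tool delta [-0.9 -0.5  0.8]
```

Emit:
jog_arm([
  [[0,0,0,0,0,0,0],[15,0,0,0,1,0,0],[15,0,0,0,0,0,0],[0,0,-30,0,0,0,0],[0,0,-30,0,0,0,0]],
])

```text
clock: 5.6
eef_pos: [0.5248, 0.0726, 0.171]
tool_rot: [0.067, 0.997, -0.001, -0.025]
ft_force: [0.5, -0.2, 0.1]
grip_width: -0.0003
```

Emit:
jog_arm([
  [[0,0,-30,0,0,0,0],[0,0,-30,0,0,0,0],[0,0,-20,0,0,0,0],[0,0,0,0,0,0,0]],
])

```text
clock: 6.0
eef_pos: [0.5289, 0.0721, 0.2583]
tool_rot: [0.067, 0.998, -0.001, -0.021]
ft_force: [0.2, 0.0, -0.2]
grip_width: 0.0001
```

Run:
```python
from h import *
st((-3,-60,245),(-3,-60,205))
a=camera("top")[190:310,170:320];b=camera("side")[150:270,170:320]
im=np.vstack([cv2.resize(x[:,:,::-1],None,fx=2.5,fy=2.5,interpolation=2) for x in(a,b)])
cv2.imwrite("pics/c2.png",im)
```

```text
t 6.0 loc mm [-52.1 -11.  258.3] F [ 0.1  0.  -0.2] w 0.0 j [0.13 0.33 0.2  1.48 0.01 0.26]
axes err deg [-0.2 -2.4 -0.5]
(-3, -60, 245) tool delta [-50.  -48.6  11.3]
(-3, -60, 205) tool delta [-51.7 -48.4  51.3]
```

View pics/c2.png

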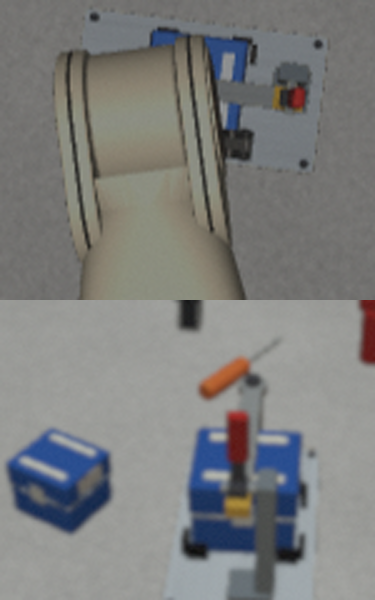

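Strap closed: the yellow tip is under the cam at (283,97) in the top view and the lever is still upright. Next I move to the lever's inner side.

Emit:
jog_arm([
  [[-17,-16,0,0,-2.4,0,0],[-17,-16,0,0,0,0,0],[-15,-15,0,0,0,0,0],[0,0,0,0,0,0,0]],
])

```text
clock: 6.5
eef_pos: [0.567, 0.0178, 0.2469]
tool_rot: [0.066, 0.998, -0.003, -0.008]
ft_force: [-0.1, -0.2, -0.3]
grip_width: 0.0001
```

Run:
```python
from h import *
st((-3,-60,205))
```

```text
t 6.5 loc mm [ -7.6 -60.1 246.9] F [-0.  -0.2 -0.3] w 0.0 j [ 0.03  0.38  0.25  1.45 -0.01  0.17]
axes err deg [-0.5 -0.9 -0.3]
(-3, -60, 205) tool delta [-5.2  0.5 41.8]
```

Emit:
jog_arm([
  [[-3,0,20,0,-1,0,0],[-2,0,20,0,0,0,0],[0,0,0,0,0,0,0],[0,-8,0,0,0,0,0],[0,-8,0,0,0,0,0]],
])

```text
clock: 7.0
eef_pos: [0.5648, 0.0019, 0.2002]
tool_rot: [0.065, 0.998, -0.004, -0.005]
ft_force: [0.3, -0.3, 0.0]
grip_width: -0.0002
```

Run:
```python
from h import *
st((-3,-83,203))
for a in(.2,.4,.6,.8,1,1.2,1.4,1.5):print(a,"y",round(-100-60*np.sin(a)+6*np.cos(a)+14.5,1),"z",round(143+60*np.cos(a)+6*np.sin(a),1))
```

```text
t 7.0 loc mm [ -7.7 -76.1 200.2] F [ 0.4 -0.2  0. ] w -0.0 j [ 0.01  0.39  0.14  1.32 -0.01  0.14]
axes err deg [-0.5 -0.5 -0.2]
(-3, -83, 203) tool delta [-4.7 -6.9 -2.8]
0.2 y -91.5 z 203.0
0.4 y -103.3 z 200.6
0.6 y -114.4 z 195.9
0.8 y -124.4 z 189.1
1 y -132.7 z 180.5
1.2 y -139.2 z 170.3
1.4 y -143.6 z 159.1
1.5 y -144.9 z 153.2
```

Emit:
jog_arm([
  [[-4,-7,-1,0,0,0,0],[0,-8,0,0,0,0,0],[0,-8,1,0,0,0,0],[0,-8,2,0,0,0,0],[0,0,0,0,0,0,0]],
])

```text
clock: 7.5
eef_pos: [0.5658, -0.0288, 0.201]
tool_rot: [0.064, 0.998, 0.001, -0.003]
ft_force: [0.3, 0.2, -0.1]
grip_width: 0.0
```

Run:
```python
from h import *
st((-3,-114,196),(-3,-124,189))
```

```text
t 7.5 loc mm [  -2.9 -106.5  201. ] F [ 0.3  0.2 -0.1] w 0.0 j [-0.05  0.39  0.14  1.32  0.    0.08]
axes err deg [ 0.1 -0.4 -0.2]
(-3, -114, 196) tool delta [ 0.  -7.5  5. ]
(-3, -124, 189) tool delta [ -0.1 -17.5  12. ]
```

Emit:
jog_arm([
  [[0,-8,5,0,0,0,0],[0,-8,6,0,0,0,0],[0,-7,7,0,0,0,0],[0,-5,7,0,0,0,0]],
])

```text
clock: 7.9
eef_pos: [0.5646, -0.057, 0.1829]
tool_rot: [0.063, 0.998, 0.002, 0.003]
ft_force: [-2.9, 1.7, 8.2]
grip_width: -0.0001
```

Run:
```python
from h import *
st((-3,-138,172),(-3,-144,158))
```

```text
t 7.9 loc mm [  -0.5 -134.7  182.9] F [-3.   1.3  8.2] w -0.0 j [-0.1   0.39  0.09  1.26  0.    0.02]
axes err deg [ 0.3  0.3 -0.1]
(-3, -138, 172) tool delta [ 2.5 -3.4 10.8]
(-3, -144, 158) tool delta [ 2.6 -9.4 24.8]
```

Contact is confirmed, with 8 N upward on the tool.

Emit:
jog_arm([
  [[2,-3,7,0,0,0,0],[1,-2,7,0,0,0,0],[0,-2,7,0,0,0,0],[0,-1,5,0,0,0,0]],
])

```text
clock: 8.3
eef_pos: [0.563, -0.0697, 0.164]
tool_rot: [0.065, 0.998, -0.001, 0.009]
ft_force: [-2.8, 3.0, 5.3]
grip_width: -0.0002
```

Run:
```python
from h import *
st((-3,-145,153))
```

```text
t 8.3 loc mm [  -0.5 -147.4  164. ] F [-3.2  2.6  5.3] w -0.0 j [-0.12  0.39  0.04  1.2  -0.    0.01]
axes err deg [-0.1  1.  -0.2]
(-3, -145, 153) tool delta [ 2.7  2.4 11. ]
```

Emit:
jog_arm([
  [[2,0,6,0,1,0,0],[0,0,4,0,0,0,0],[0,0,3,0,0,0,0]],
])

```text
clock: 8.6
eef_pos: [0.5627, -0.0724, 0.1555]
tool_rot: [0.066, 0.998, -0.002, 0.004]
ft_force: [-4.0, 3.3, 4.9]
grip_width: 0.0001
```

Emit:
jog_arm([
  [[0,0,3,0,0,0,0],[0,0,3,0,0,0,0]],
])

```text
clock: 8.8
eef_pos: [0.5626, -0.073, 0.1525]
tool_rot: [0.066, 0.998, -0.002, 0.005]
ft_force: [-5.6, 4.4, 17.3]
grip_width: 0.0001
```

Run:
```python
from h import *
st((-3,-145,153))
```

```text
t 8.8 loc mm [  -0.5 -150.8  152.5] F [-6.1  3.7 17.3] w 0.0 j [-0.13  0.41  0.03  1.18 -0.    0.  ]
axes err deg [-0.2  0.6 -0.3]
(-3, -145, 153) tool delta [ 2.5  5.7 -0.6]
```

On the stop (17 N, z as predicted). I'll press once more, hold, then lift clear.

Emit:
jog_arm([
  [[0,0,3,0,0,0,0],[0,0,2,0,0,0,0],[0,0,0,0,0,0,0],[0,0,-15,0,0,0,0],[0,0,-30,0,0,0,0]],
])

```text
clock: 9.3
eef_pos: [0.5591, -0.075, 0.1957]
tool_rot: [0.066, 0.998, -0.004, 0.004]
ft_force: [0.8, 0.6, -0.1]
grip_width: 0.0001
```

Emit:
jog_arm([
  [[0,0,-35,0,0,0,0],[20,0,-35,0,0,0,0],[40,0,0,0,0,0,0],[40,0,0,0,0,0,0],[40,0,0,0,0,0,0]],
])

```text
clock: 9.8
eef_pos: [0.4229, -0.0613, 0.2698]
tool_rot: [0.068, 0.998, -0.008, 0.01]
ft_force: [0.9, -0.3, 1.2]
grip_width: -0.0005
```

Emit:
jog_arm([
  [[40,0,0,0,0,0,0],[20,0,0,0,0,0,0],[0,0,0,0,0,0,0],[0,0,0,0,0,0,0]],
])

```text
clock: 10.2
eef_pos: [0.3574, -0.0555, 0.2695]
tool_rot: [0.069, 0.997, -0.011, 0.012]
ft_force: [-0.1, -0.6, 0.5]
grip_width: -0.0
```

Run:
```python
from h import *
st()
a=camera("top")[100:320,130:430];b=camera("side")[120:300,130:430]
im=np.vstack([cv2.resize(x[:,:,::-1],None,fx=1.5 ,fy=1.5,interpolation=2) for x in(a,b)])
cv2.imwrite("pics/c3.png",im)
```

```text
t 10.2 loc mm [-206.3 -159.1  269.5] F [-0.  -0.6  0.5] w -0.0 j [-0.14 -0.07 -0.24  1.37 -0.02  0.  ]
axes err deg [-1.2  1.5 -0.7]
```

View pics/c3.png

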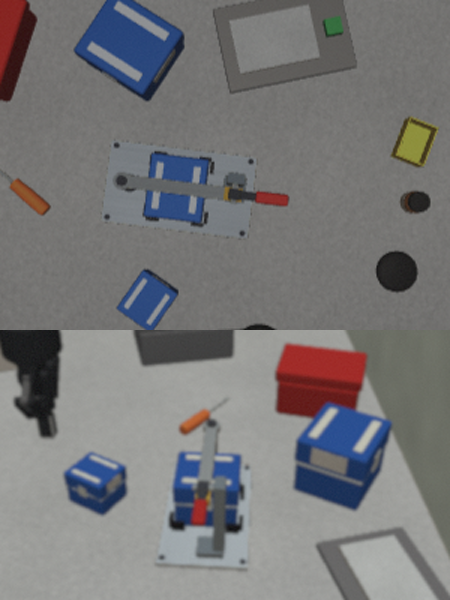

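The strap lies across the lid on its stop, and the lever lies out level with its tip at (288,200). The box is seated and the bystanders look unmoved. I'll check the angles once and hand in.

Run:
```python
from h import *
print("tip seen",(288/1.5+130,200/1.5+100),[(a,w2px("top",f2w((0,-.1-.09*np.sin(a),.143+.09*np.cos(a)))).round(1)) for a in(1.2,1.35,1.5)])
print("side seen tip",(200/1.5+130,(523-330)/1.5+120),[(a,w2px("side",f2w((0,-.1-.09*np.sin(a),.143+.09*np.cos(a)))).round(1)) for a in(1.2,1.35,1.5)])
t=[(125,180),(235,194)];P=[px2w("top",(u/1.5+130,v/1.5+100),.13) for u,v in t];d=RF.T@(P[1]-P[0]);print("strap",np.arctan2(-d[0],-d[1]))
print(job_done())
```

```text
tip seen (322.0, 233.33333333333334) [(1.2, array([320.3, 233.1])), (1.35, array([321.5, 233.3])), (1.5, array([321.9, 233.5]))]
side seen tip (263.33333333333337, 248.66666666666666) [(1.2, array([261.9, 236.9])), (1.35, array([261.8, 242.7])), (1.5, array([261.8, 248. ]))]
strap 0.005428303853639164
the job is handed in; nothing more can be done
None
```

I swung the clamp strap over the lid to its stop with the shut fingers, then pushed the cam lever all the way down. I then backed the hand clear and handed the job in after about 10 s of the 48 s. No verdict was reported.

- **Strap:** it measured about 0.005 rad from its stop in the last top picture, with the limit at 0.1.
- **Lever:** its tip sits where 1.5 rad predicts in both the top and side views. The force on the fingers had also risen to 17 N at the stop height.
- **Wafer box and bystanders:** the box looks seated and the bystanders unmoved. I judged these by eye only and did not re-measure their positions.
- **Hand:** it ended well clear, with the wrist force near zero.

None of the checks failed or disagreed. During the strap swing the fingertip drifted to 106 mm above the bench, only 6 mm above lid height, so I raised it before it passed over the lid.

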